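Clip the empty pin jig into the sprung-arm holder

TASK

Draw the holder's curved sprung arm back until it stays back by itself, then set the empty pin jig block (the one with no pins in it) flat on the holder's bed, seats up, with its long side along the fixed edge and within the edge's length. Then bring the arm back over so that it springs onto the block and holds it flush against the fixed edge, and let go. Leave the jig block that carries pins and the counter where they are.

Things in the scene. Friction and masses are not known exactly. Their poses are not given: they have to be found in the camera images.
- holder: Sprung-arm holder, fixed to the worktop: flat grey-painted bed, top 10 mm above the worktop, reaching from x = -85 to +65 mm and y = -95 to +95 mm of its origin, which lies at worktop level. The fixed edge runs along its y on the far (+x) part, the curved arm lies on the near part. A 36 mm wide block is flush with the edge when its centre is at x = +22 mm.
- clip_arm (a joint): Angle of the curved arm: 0 = shut (no block in), grows as it swings away from the fixed edge, counter-clockwise from above; stop at 0.95. Over-centre spring: below 0.60 it drives the arm shut (0.9 N m at 0, falling to none at 0.60), above it drives it back and holds it at the stop (0.6 N m). Damped, 0.35 N m s/rad. On a flush block it rests at about 0.25.
- post (a point): Top centre of the upright black thumb post at the arm's free end: 14 mm in diameter, standing free from 22 to 58 mm above the worktop (this point at 58 mm). It moves with the arm on a circle of 125 mm radius about the hinge, and is straight along the holder's +y from the hinge when the joint reads 0.25. Can be pinched, hooked or pushed from above.
- jig_block_2: The empty pin jig: flat aluminium block 36 (x) x 75 (y) x 18 (z) mm with ten open drilled seats in its top, about 0.11 kg, starts lying on the worktop, seats up. Origin: centre of its underside; y along its length, z up. Easily gripped across its 36 mm width.
- jig_block_1: Bystander: the same jig block, 36 x 75 x 18 mm, but with pins standing in it (52 mm high over the pins). Origin: centre of its underside. It and the empty block may lie in either of two places to the left of the holder. To be left alone.
- tally_counter: Bystander: round hand tally counter, 54 x 50 x 26 mm, origin centre of its underside. To be left alone.
- edge (a point): Middle of the fixed edge's working face, at bed height (holder x = +40, y = 0, 10 mm above the worktop); axes as the holder's. The face looks to -x. The edge is a steel bar 110 mm long (along y), 12 mm thick, 12 mm high above the bed, but only 3 mm high over its middle 44 mm, to leave room for a finger.
- hinge (a point): Hinge axis of the curved arm, at bed height (holder x = -30, y = -78 mm). The arm is an 11 mm round bar, its top 24 mm above the worktop, the hub 32 mm; a spring strut lies from the hub to 57 mm at -x. Its rounded nose presses the middle of the near side of a flush block with about 6 N and can push a block home over the last 10 mm. Fully back, it is some 50 mm clear of it.
Mind the look-alikes: they are no part of the job. What is shaped like the jig_block_2 but turquoise is not meant.

How it is judged:
By the outcome, as a careful person would: the job done as asked, in the order asked, and still so for the second after the job is handed in, with the robot touching nothing.
It also fails if it takes over 58 s, if anything falls off the work surface, if the arm or the gripper's body presses on something with over 40 N, if the wrist force passes 120 N, or if a joint passes its speed limit or range.

ROBOT

A 7-joint arm with a two-finger parallel gripper is mounted at the origin on a cart in front of the work surface, level with it; the furniture and walls round the work are solid. World frame = base frame: x ahead of the robot, y to its left, z up, the work surface at z = 0. Lengths are in m, angles in rad, forces in N, time in s.
With the tool pointing down it reaches from about 0.425 to 0.925 m from the base axis. Payload 6.8 kg.
Tool frame: the origin (TCP) lies midway between the tips of the shut fingers; the grasp point (between the pads) lies 19 mm behind it; x points along the fingers, z is the direction in which the jaws open and shut, and the axes are right-handed (so a half turn about x gives the same grasp; the last joint's range is limited). The gripper opens to 85 mm and grips with 20 to 120 N. Pads are 22 mm wide; open, the fingers measure 114 mm over their backs; the gripper's body (76 mm by 85 mm) begins 54 mm behind the grasp point. The pads swing forward as they close: fully open they stand 13 mm farther back than shut.
Start: joints at [-1.222, 0.477, 0.022, 1.555, -0.011, 1.109, -0.083], TCP at [0.298, 0.606, 0.231] pointing down, gripper open.
Joint ranges: [-2.96, 2.96], [-0.34, 2.1], [-1.41, 1.46], [0.24, 2.44], [-1.37, 4.51], [0.17, 1.92], [-2.96, 2.96]. Speed limits (rad/s): [2.39, 2.39, 3.14, 3.14, 3.14, 3.14, 3.14].

INTERFACE

Orientations are given as a unit quaternion [w, x, y, z].
In Python, from station import bot gives the robot as it stands. The module is installed in compiled form; this text tells all that it offers.
- The arm moves only by the shell command python3 -m jog 'ROWS' [FORCE]. ROWS is text: rows parted by semicolons, each of 7 numbers parted by spaces: the shift along the tool's x, y, z in mm, then the turn, a rotation vector about the tool's x, y, z in units of 6 degrees (1.0 is 6 degrees), then the finger opening in mm, from 0 to 85.4. A call has 1 to 5 rows; each row shifts and turns the commanded pose from where the row before left it, along the tool's axes as they then stand; what a row does not reach is not made up. A row lasts 1/10 s, in which the tool goes at most 50 mm and 8.59 degrees, less where a joint would pass 70% of its speed; a pose out of reach is approached as far as the arm can. A call with a gripper value outside its range is refused whole. The fingers move at their own pace and stop on an object; FORCE is the grip in N (left out, the last holds). Time passes only in rows, so rows that do not move let the fingers close. It gives the time, the measured TCP pose, the force and the opening at its end, in the units of the state.
- bot.get_obs(): the state, without advancing time (a new reading comes with each control period).
- bot.read_camera(name): name is "scene" or "top"; returns (picture, depth): 420x560x3 uint8, red, green, blue; 420x560 float32, m along the optical axis (not along the pixel's ray), 0 where there is no reading.
- bot.calibration(name): a dict with "fx", "fy", "cx", "cy" (pixels), "D" ([k1, k2, p1, p2, k3] as OpenCV has them; the pictures are not rectified), "T" (4x4, takes a point from camera to world coordinates). Camera axes: x right, y up, looking along -z (the intrinsics and any distortion apply to the point x, -y, -z); pixel columns grow to the right and rows downward; lengths in m; the calibration is good to about 2 mm. A picture is of the moment at which its call begins. calibration takes no time and is no camera call.
- bot.hand_in(): hands the job in, once; it reports no verdict.
The state is a dict: "t": time; "q": joint angles; "joint_vel": joint speeds; "joint_torque": joint torques, N m; "eef_pos": TCP position; "tool_rot": TCP orientation; "contact_force": force on the tool from outside, world axes, zero at the start; "torque": the same for the moment, N m; "gripper_width": opening from 0.0 (shut) to 1.0 (fully open).
Only numpy, scipy, OpenCV 4.12 (cv2) and the standard library are available. Lean on these libraries where they do the work, as an engineer would, in place of code of your own. Each camera call takes 0.05 s, during which the arm holds its last target.

## Working session

There is one attempt and no reset: what is moved stays moved. The work goes in short steps, Python scripts to look and compute and a shell command to move; the robot and the scene stay as the last step left them, time stands still between calls to the robot, and variables do not carry over. Pictures are saved under pics/ and viewed, and the job is handed in when it is done.

```bash
mkdir -p pics; ls
cat > h.py <<'E'
import numpy as np,cv2
from station import bot
def cap(name,tag):
    p,d=bot.read_camera(name); cv2.imwrite(f'pics/{tag}.png',p[:,:,::-1]); np.save(f'pics/{tag}.npy',d); return p,d
def pix2w(name,u,v,d):
    c=bot.calibration(name);K=np.array([[c['fx'],0,c['cx']],[0,c['fy'],c['cy']],[0,0,1.]])
    n=cv2.undistortPoints(np.array([[[u,v]]],float),K,np.array(c['D'],float))[0,0]
    return (np.array(c['T'])@np.array([n[0]*d,-n[1]*d,-d,1]))[:3]
def ray(name,u,v,z):
    a=np.array(bot.calibration(name)['T'])[:3,3];b=pix2w(name,u,v,1.0);s=(z-a[2])/(b[2]-a[2]);return a+s*(b-a)
def proj(name,P):
    c=bot.calibration(name);K=np.array([[c['fx'],0,c['cx']],[0,c['fy'],c['cy']],[0,0,1.]])
    q=np.linalg.inv(np.array(c['T']))@np.append(P,1);x=np.array([q[0],-q[1],-q[2]])
    return cv2.projectPoints(x.reshape(1,1,3),np.zeros(3),np.zeros(3),K,np.array(c['D'],float))[0].ravel()
E
python3 - <<'E'
from h import *
print(bot.get_obs())
for n in("scene","top"):
    cap(n,n+"0"); c=bot.calibration(n); print(n,c)
E
```

```text
pics
{'t': 0.0, 'q': array([-1.22213344,  0.47780471,  0.02237441,  1.55646797, -0.01149275,
        1.10930995, -0.08309117]), 'joint_vel': array([-0.0004965 ,  0.00150963, -0.00023109, -0.00031607, -0.00064142,
       -0.00021756, -0.00110677]), 'joint_torque': array([ 7.76023280e-04, -5.96461916e+01,  1.60837445e+00, -2.81187737e+01,
        1.25175508e-02,  9.59345314e-03,  1.67953476e-05]), 'eef_pos': array([0.29747482, 0.60524258, 0.23031634]), 'tool_rot': array([ 0.59969059, -0.37421206,  0.60074329,  0.37342206]), 'contact_force': array([-1.175623  ,  0.16220322, -1.01205062]), 'torque': array([ 0.00480424, -0.05262369, -0.02046542]), 'gripper_width': 1.000906702516829}
scene {'fx': 475.3667243578997, 'fy': 475.3667243578997, 'cx': 282.17930968542436, 'cy': 213.290501220781, 'D': array([0.0473735, 0.       , 0.       , 0.       , 0.       ]), 'T': array([[ 0.46204583,  0.65239973, -0.60073975,  0.07968868],
       [-0.88676959,  0.34932102, -0.30267891, -0.11098163],
       [ 0.01238338,  0.67256927,  0.73993056,  0.70026215],
       [ 0.        ,  0.        ,  0.        ,  1.        ]])}
top {'fx': 399.8228572883501, 'fy': 399.8228572883501, 'cx': 275.97128355637244, 'cy': 206.69505694158016, 'D': array([-0.08676762,  0.        ,  0.        ,  0.        ,  0.        ]), 'T': array([[ 0.01288719,  0.99657923, -0.0816319 ,  0.52717705],
       [-0.99904038,  0.01625057,  0.04067234,  0.17205357],
       [ 0.04185977,  0.08102941,  0.99583231,  0.9315368 ],
       [ 0.        ,  0.        ,  0.        ,  1.        ]])}
```

View pics/scene0.png

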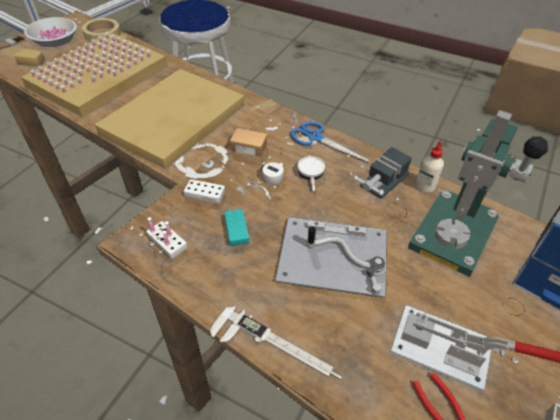

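View pics/top0.png

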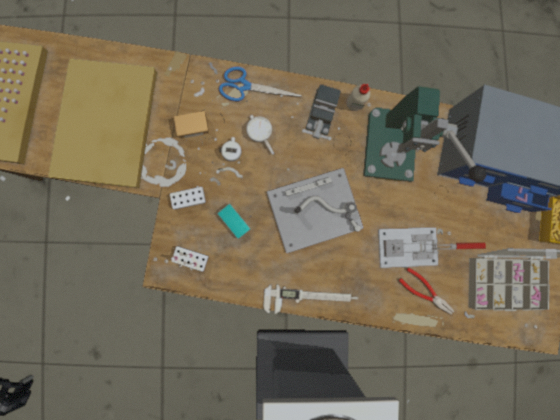

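Run:
```python
from h import *
p=cv2.imread('pics/top0.png');s=cv2.imread('pics/scene0.png')
cv2.imwrite('pics/top0c.png',cv2.resize(p[150:285,150:380],None,fx=3.4,fy=3.4,interpolation=cv2.INTER_CUBIC))
cv2.imwrite('pics/scene0c.png',cv2.resize(s[160:310,130:400],None,fx=2.9,fy=2.9,interpolation=cv2.INTER_CUBIC))
d=np.load('pics/top0.npy');ds=np.load('pics/scene0.npy')
for n,u,v in [('blk',187,198),('pin',189,259),('cnt',231,150),('turq',234,221),('post',297,209),('hinge',353,218),('bed',290,230),('edge',307,187)]:
    print(n,d[v,u],pix2w('top',u,v,d[v,u]).round(4))
print(proj('top',np.array([.298,.606,.23])))
for n,u,v in [('blk',204,191),('post',312,230),('hinge',376,265),('bed',310,265),('cnt',272,172)]:
    print(n,ds[v,u],pix2w('scene',u,v,ds[v,u]).round(4))
```

```text
blk 0.91366225 [0.619  0.3392 0.0148]
pin 0.9002249 [0.4801 0.3303 0.0172]
cnt 0.91360104 [0.7299 0.24   0.028 ]
turq 0.9098662 [0.5677 0.23   0.0188]
post 0.8794378 [0.5945 0.09   0.0573]
hinge 0.93053484 [ 0.5791 -0.0459  0.0103]
bed 0.9239965 [0.5493 0.1012 0.0084]
edge 0.93067586 [0.6498 0.0627 0.0115]
[ 11.1051428  364.86227226]
blk 0.96110916 [0.6135 0.3356 0.0174]
post 0.84255755 [0.5909 0.0868 0.0576]
hinge 0.82926476 [ 0.5946 -0.0362  0.0282]
bed 0.84911066 [0.5525 0.0697 0.0105]
cnt 0.99214613 [0.7221 0.2382 0.0238]
```

View pics/top0c.png

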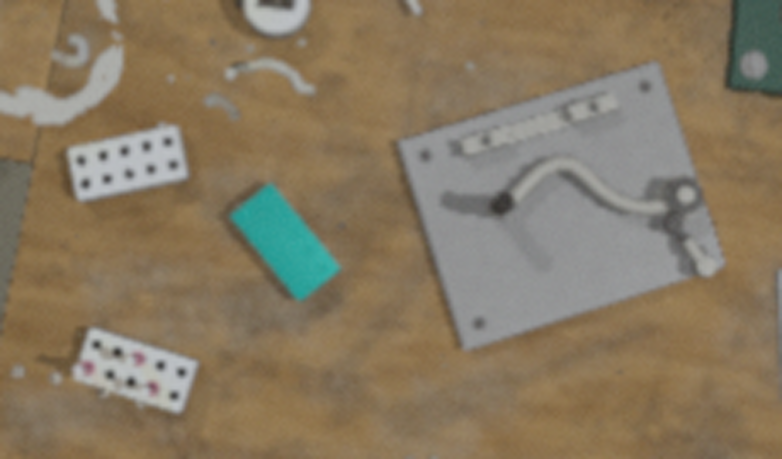

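View pics/scene0c.png

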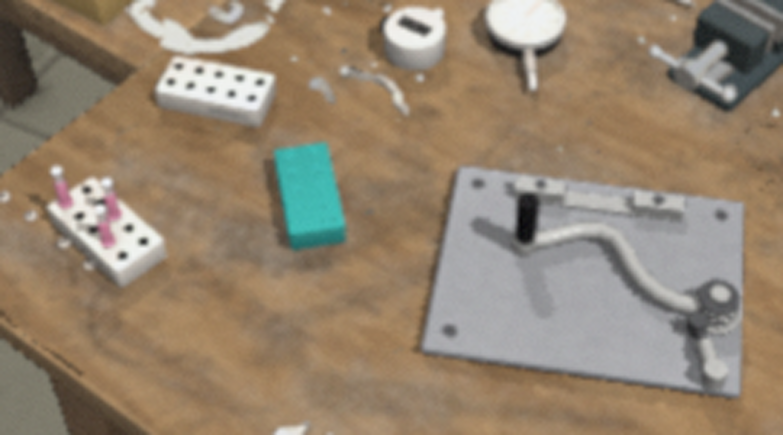

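Run:
```python
from h import *
T=lambda a,b:((a+.5)/3.4+149.5,(b+.5)/3.4+149.5)
S=lambda a,b:((a+.5)/2.9+129.5,(b+.5)/2.9+159.5)
def fit(m,w):
    m=np.array(m);w=np.array(w);mc=m.mean(0);wc=w.mean(0);H=(m-mc).T@(w-wc)
    a=np.arctan2(H[0,1]-H[1,0],H[0,0]+H[1,1]);R=np.array([[np.cos(a),-np.sin(a)],[np.sin(a),np.cos(a)]])
    t=wc-R@mc; return t,a,(w-(m@R.T+t)),R
# holder corners order: far-left(+x,+y), far-right(+x,-y), near-right, near-left
m=[(.065,.095),(.065,-.095),(-.085,-.095),(-.085,.095)]
res={}
for n,f,c in [('top',T,[(398,142),(655,63),(723,262),(465,348)]),('scene',S,[(459,167),(744,203),(739,396),(422,351)])]:
    w=[ray(n,*f(*q),.010)[:2] for q in c]; t,a,r,R=fit(m,w); print('holder',n,t.round(4),round(a,4),(r*1e3).round(1).tolist())
    po=(lambda ang:t+R@(np.array([-.030,-.078])+.125*np.array([-np.sin(ang-.25),np.cos(ang-.25)])))
    print('edge',t+R@[.04,0],'hinge',t+R@[-.03,-.078],'post0',po(0),'post.25',po(.25),'post.95',po(.95),'tgt',t+R@[.022,0])
for n,f,q in[('top',T,(502,200)),('scene',S,(528,198))]: print('post',n,ray(n,*f(*q),.058).round(4))
mb=[(.018,.0375),(.018,-.0375),(-.018,-.0375),(-.018,.0375)]
# empty block top face
for n,f,c in [('top',T,[(68,149),(177,125),(188,178),(80,201)]),('scene',S,[(172,60),(275,75),(262,111),(158,93)])]:
  for z in(.018,):
    w=[ray(n,*f(*q),z)[:2] for q in c]; t,a,r,R=fit(mb,w); print('blk',n,t.round(4),round(a,4),(r*1e3).round(1).tolist())
```

```text
holder top [0.6075 0.0473] 0.3258 [[-0.7, -1.8], [-3.1, 1.0], [1.7, 1.9], [2.1, -1.1]]
edge [0.64537797 0.06014978] hinge [ 0.60403023 -0.03615372] post0 [0.59455822 0.08848689] post.25 [0.5640161 0.0822687] post.95 [0.49713592 0.02864294] tgt [0.62832514 0.05438775]
holder scene [0.6045 0.0466] 0.3212 [[-0.1, -0.6], [0.1, 0.2], [-0.3, 1.3], [0.2, -0.9]]
edge [0.6424625  0.05917734] hinge [ 0.60066345 -0.03693113] post0 [0.59177625 0.08775254] post.25 [0.56120529 0.08167769] post.95 [0.49407428 0.02836626] tgt [0.62538283 0.05349537]
post top [0.5956 0.0894 0.058 ]
post scene [0.5947 0.0891 0.058 ]
blk top [0.6195 0.3378] 0.2341 [[0.1, 0.3], [0.2, 0.3], [-0.5, 0.2], [0.2, -0.7]]
blk scene [0.6186 0.3381] 0.2828 [[-1.2, 0.5], [-0.4, 0.3], [-0.0, -0.7], [1.6, -0.1]]
```

```bash
cat >> h.py <<'E'
from scipy.spatial.transform import Rotation as Ro
def down(yaw): # tool x down, z=jaw at yaw
    z=np.array([np.cos(yaw),np.sin(yaw),0]);x=np.array([0,0,-1.]);return np.column_stack([x,np.cross(z,x),z])
def cur():
    o=bot.get_obs();w=o['tool_rot'];return o['eef_pos'],Ro.from_quat([w[1],w[2],w[3],w[0]]).as_matrix()
def yaw(R): return np.arctan2(R[1,2],R[0,2])
def plan(wps,P=None,R=None,flip=None):
    """wps: (xyz,yaw,n)"""
    if P is None:P,R=cur()
    for xyz,y,n in wps:
        xyz=np.array(xyz,float);y0=yaw(R);y=y0+(y-y0+np.pi/2)%np.pi-np.pi/2 if flip is None else y
        Rt=down(y);P0=P.copy();R0=R.copy();rv=Ro.from_matrix(R0.T@Rt).as_rotvec();out=[]
        for i in range(1,n+1):
            Pi=P0+(xyz-P0)*i/n;Ri=R0@Ro.from_rotvec(rv*i/n).as_matrix()
            s=(R.T@(Pi-P)*1e3).round(1);t=(Ro.from_matrix(R.T@Ri).as_rotvec()/np.radians(6)).round(2)
            P=P+R@(s/1e3);R=R@Ro.from_rotvec(t*np.radians(6)).as_matrix()
            out.append(' '.join('%g'%v for v in list(s)+list(t)))
        print('; '.join(out),'| end',P.round(4),round(yaw(R),3))
    return P,R
H=np.array([.606,.047]);HY=.323
def hw(x,y,H=H,a=HY): return H+np.array([[np.cos(a),-np.sin(a)],[np.sin(a),np.cos(a)]])@[x,y]
def post(th): return hw(-.030-.125*np.sin(th-.25),-.078+.125*np.cos(th-.25))
E
python3 - <<'E'
from h import *
P,R=cur();print(P,R.round(3),yaw(R));print(post(0),post(.95))
for t in(.07,.9): print(t)
p=post(0)+[.002,.001]
plan([((*p,.19),.073,12),((*p,.032),.073,5)])
E
```

```text
[0.2975154  0.60531466 0.23042962] [[-0.001 -0.897  0.441]
 [-0.002  0.441  0.897]
 [-1.    -0.    -0.002]] 1.114003341065856
[0.59319268 0.08817828] [0.49560029 0.0286121 ]
0.07
0.9
3.4 -41.2 -27.7 0.83 -0 0; 3.4 -43.5 -23.9 0.83 -0 0; 3.5 -45.4 -20.1 0.83 -0 0; 3.4 -47 -16.1 0.82 -0 0; 3.4 -48.2 -12 0.83 -0 0; 3.4 -49 -7.8 0.83 -0.01 0.01; 3.4 -49.5 -3.5 0.83 0 -0; 3.3 -49.7 0.8 0.83 0 -0; 3.4 -49.4 5.2 0.83 0 -0; 3.4 -48.7 9.3 0.82 -0 -0; 3.3 -47.8 13.6 0.83 -0 -0; 3.4 -46.4 17.6 0.83 -0 0 | end [0.5952 0.0892 0.19  ] 0.073
31.6 0 0 0 -0 0; 31.6 0 0 0 -0 0; 31.6 0 0.1 0 -0 0; 31.6 0 -0 0 -0 0; 31.6 0 -0 0 -0 0 | end [0.5952 0.0892 0.032 ] 0.073
```

```bash
python3 -m jog '3 -41 -28 0.83 0 0 85; 3 -43 -24 0.83 0 0 70; 3 -45 -20 0.83 0 0 60; 3 -46 -16 0.83 0 0 50; 3 -46 -12 0.83 0 0 50'
python3 - <<'E'
from h import *
p=post(0)+[.002,.001]
plan([((*p,.15),.073,10)])
E
```

```text
t: 0.6
eef_pos: [0.4191, 0.3912, 0.216]
tool_rot: [0.667, -0.234, 0.667, 0.234]
contact_force: [0.9, -0.2, -0.2]
gripper_width: 0.58
6.6 -34.6 -5.1 0.58 -0 0; 6.6 -34.8 -3.1 0.57 -0 0; 6.6 -34.9 -0.9 0.58 -0 0; 6.6 -35 1.1 0.57 -0 0; 6.6 -34.8 3.3 0.58 -0 0; 6.6 -34.5 5.4 0.57 -0 0; 6.6 -34.2 7.4 0.58 -0 0; 6.6 -33.6 9.4 0.57 -0 0; 6.6 -33 11.5 0.58 -0 0; 6.6 -32.3 13.4 0.57 -0 0 | end [0.5951 0.0892 0.15  ] 0.073
```

```bash
python3 -m jog '6.6 -35 -5 0.58 0 0 50; 6.6 -35 -3 0.58 0 0 50; 6.6 -35 -1 0.58 0 0 50; 6.6 -35 1 0.58 0 0 50; 6.6 -35 3 0.58 0 0 50'
python3 -m jog '6.6 -34.5 5.4 0.57 0 0 50; 6.6 -34 7.5 0.57 0 0 50; 6.6 -33.6 9.4 0.57 0 0 50; 6.6 -33 11.5 0.57 0 0 50; 6.6 -32 13 0.57 0 0 50'
python3 - <<'E'
from h import *
p=post(0)+[.002,.001]
plan([((*p,.08),.073,4)])
cap('top','top1');cap('scene','scene1')
s=cv2.imread('pics/scene1.png');cv2.imwrite('pics/scene1c.png',cv2.resize(s[130:310,200:440],None,fx=3.2,fy=3.2))
E
```

```text
t: 1.1
eef_pos: [0.5075, 0.2404, 0.1828]
tool_rot: [0.695, -0.131, 0.695, 0.131]
contact_force: [0.4, 0.1, 0.5]
gripper_width: 0.588
t: 1.6
eef_pos: [0.5955, 0.0903, 0.1497]
tool_rot: [0.706, -0.027, 0.707, 0.026]
contact_force: [0.3, 0.5, -0.1]
gripper_width: 0.585
17.4 -0.3 -0.1 0 -0 0; 17.5 -0.2 -0.1 0.01 -0 0; 17.4 -0.3 -0.1 0 -0 0; 17.4 -0.3 -0.1 0.01 -0.01 0 | end [0.5952 0.0891 0.08  ] 0.073
```

View pics/scene1c.png

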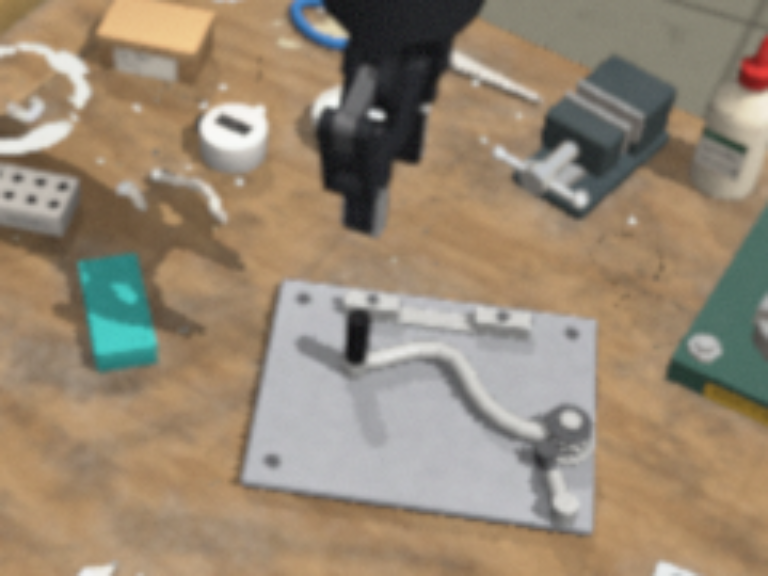

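The scene view shows the open fingers (crop 365,230) hanging above the post (357,335), and the arm still shut. I'll descend and pinch the post next.

```bash
python3 -m jog '30 -0.5 0 0 0 0 50; 30 -0.5 0 0 0 0 50; 30 0 0 0 0 0 50; 26 0 0 0 0 0 50; 0 0 0 0 0 0 50'
python3 -m jog '0 0 0 0 0 0 5; 0 0 0 0 0 0 5; 0 0 0 0 0 0 5; 0 0 0 0 0 0 5; 0 0 0 0 0 0 5' 40
```

```text
t: 2.2
eef_pos: [0.592, 0.0907, 0.0308]
tool_rot: [0.704, -0.028, 0.709, 0.027]
contact_force: [-1.0, -0.5, -0.1]
gripper_width: 0.582
t: 2.7
eef_pos: [0.5929, 0.0906, 0.0356]
tool_rot: [0.705, -0.027, 0.708, 0.028]
contact_force: [-8.3, 0.3, 7.5]
gripper_width: 0.145
```

Run:
```python
from h import *
o=np.array([.001,.001]);P,R=cur();P=P.copy();P[:2]=post(0)+o
for k in range(1,12):
    th=.08*k; P,R=plan([((*(post(th)+o),.037),.073+th,1)],P,R)
```

```text
-1.4 -0.4 -10 -0.72 -0.04 -0.01 | end [0.5843 0.088  0.037 ] 0.153
-0 -0.4 -10 -0.77 0 -0 | end [0.5744 0.0861 0.037 ] 0.233
-0 -0.4 -10 -0.76 0 -0 | end [0.5648 0.0834 0.037 ] 0.313
-0 -0.4 -10 -0.76 0 -0 | end [0.5554 0.0799 0.037 ] 0.393
-0 -0.4 -9.9 -0.77 0 -0 | end [0.5464 0.0758 0.037 ] 0.473
-0 -0.4 -10 -0.76 0 -0 | end [0.5377 0.0709 0.037 ] 0.553
-0 -0.4 -10 -0.77 0 -0 | end [0.5294 0.0653 0.037 ] 0.633
-0 -0.4 -10 -0.76 0 -0 | end [0.5216 0.059  0.037 ] 0.713
-0 -0.4 -10 -0.76 0 -0 | end [0.5143 0.0522 0.037 ] 0.793
-0 -0.4 -10 -0.77 0 -0 | end [0.5075 0.0448 0.037 ] 0.873
-0 -0.4 -10 -0.76 0 -0 | end [0.5014 0.0369 0.037 ] 0.953
```

```bash
python3 -m jog '-2 -0.4 -10 -0.76 0 0 5; 0 -0.4 -10 -0.76 0 0 5; 0 -0.4 -10 -0.76 0 0 5'
python3 -m jog '0 -0.4 -10 -0.76 0 0 5; 0 -0.4 -10 -0.76 0 0 5; 0 -0.4 -10 -0.76 0 0 5; 0 -0.4 -10 -0.76 0 0 5'
```

```text
t: 3.0
eef_pos: [0.5662, 0.0857, 0.0361]
tool_rot: [0.699, -0.112, 0.697, 0.113]
contact_force: [5.6, 2.2, -18.4]
gripper_width: 0.143
t: 3.4
eef_pos: [0.529, 0.068, 0.0361]
tool_rot: [0.671, -0.221, 0.672, 0.223]
contact_force: [0.6, 3.7, -14.3]
gripper_width: 0.145
```

```bash
python3 -m jog '0 -0.4 -10 -0.76 0 0 5; 0 -0.4 -10 -0.76 0 0 5; 0 -0.4 -10 -0.76 0 0 5; 0 0 0 0 0 0 5'
python3 -m jog '0 0 0 0 0 0 60; 0 0 0 0 0 0 60; 0 0 0 0 0 0 60; 0 0 0 0 0 0 60; 0 0 0 0 0 0 60'
```

```text
t: 3.8
eef_pos: [0.504, 0.0452, 0.0359]
tool_rot: [0.638, -0.299, 0.643, 0.301]
contact_force: [-6.3, 2.1, -5.9]
gripper_width: 0.147
t: 4.3
eef_pos: [0.5098, 0.0462, 0.0369]
tool_rot: [0.642, -0.299, 0.64, 0.299]
contact_force: [0.6, 0.0, 0.2]
gripper_width: 0.703
```

Released beyond the tipping angle. Next I'll lift and look.

```bash
python3 -m jog '-40 0 0 0 0 0 60; -40 0 0 0 0 0 60; -40 0 0 0 0 0 60; 0 0 0 0 0 0 60'
python3 - <<'E'
from h import *
P,R=plan([((.585,.2,.15),.6,5),((.619,.338,.12),.245,5)])
plan([((.619,.338,.006),.245,5)],P,R)
cap('scene','scene2');cap('top','top2')
s=cv2.imread('pics/scene2.png');cv2.imwrite('pics/scene2c.png',cv2.resize(s[130:310,200:440],None,fx=3.2,fy=3.2))
for z in(.03,.058): print(proj('scene',[*post(.95),z]))
E
```

```text
t: 4.7
eef_pos: [0.5129, 0.0469, 0.1619]
tool_rot: [0.645, -0.3, 0.637, 0.298]
contact_force: [1.1, -0.1, -0.4]
gripper_width: 0.703
2.6 8.6 32.7 0.52 0.02 0.01; 2.6 10.4 32.2 0.52 0.02 0.01; 2.5 12.2 31.6 0.53 0.02 0.01; 2.5 13.8 30.8 0.52 0.02 0.01; 2.4 15.6 30.1 0.52 0.02 0.01 | end [0.585 0.2   0.15 ] 0.6
6 18.9 21.2 0.68 -0 0; 6 20.4 19.8 0.68 -0 0; 6 21.8 18.3 0.67 -0 0; 5.9 23 16.7 0.68 -0 0; 6 24.1 15.1 0.68 -0 0 | end [0.619 0.338 0.12 ] 0.245
22.8 0 -0 -0 -0 0; 22.8 0 -0 -0 -0 0; 22.8 0 -0 -0 -0 0; 22.8 0 -0 -0 -0 0; 22.8 0 -0 -0 -0 0 | end [0.619 0.338 0.006] 0.245
[318.47930828 292.25166286]
[319.66415074 282.67951381]
```

View pics/scene2c.png

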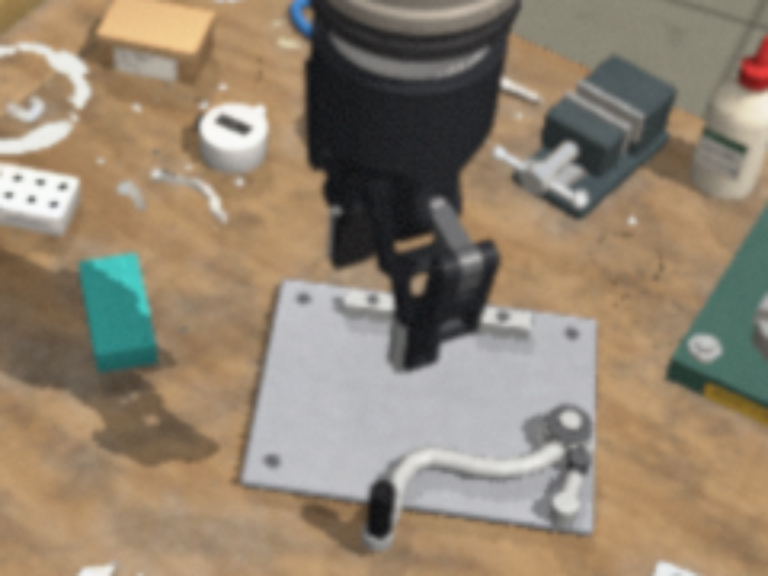

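The arm is fully back: the post top is at about (319,283) in the scene picture, where the model puts it for 0.95. On to the block.

```bash
python3 -m jog '2.5 9 33 0.52 0 0 60; 2.5 10 32 0.52 0 0 60; 2.5 12 32 0.52 0 0 60; 2.5 14 31 0.52 0 0 60; 2.5 16 30 0.52 0 0 60'
python3 -m jog '6 19 21 0.68 0 0 60; 6 20 20 0.68 0 0 60; 6 22 18 0.68 0 0 60; 6 23 17 0.68 0 0 60; 6 24 15 0.68 0 0 60'
python3 -m jog '0 0 0 0 0 0 60'
python3 - <<'E'
from h import *
plan([((.619,.338,.04),.245,4)])
E
```

```text
t: 5.3
eef_pos: [0.5804, 0.2009, 0.1419]
tool_rot: [0.675, -0.209, 0.677, 0.208]
contact_force: [0.9, 0.6, 0.3]
gripper_width: 0.705
t: 5.8
eef_pos: [0.614, 0.3385, 0.1113]
tool_rot: [0.701, -0.086, 0.703, 0.085]
contact_force: [-0.6, -0.2, 0.9]
gripper_width: 0.699
t: 5.9
eef_pos: [0.6124, 0.343, 0.1103]
tool_rot: [0.7, -0.088, 0.703, 0.088]
contact_force: [-0.5, 0.5, -0.7]
gripper_width: 0.702
17.6 -1.7 1.3 0.01 -0.01 -0; 17.5 -1.6 1.4 0.01 -0.01 -0.01; 17.6 -1.6 1.3 0.01 -0 -0; 17.6 -1.7 1.3 0.01 -0.01 -0.01 | end [0.619 0.338 0.04 ] 0.245
```

```bash
python3 - <<'E'
from h import *
for n,box in(('top',(160,180,215,215)),('scene',(178,172,230,206))):
    p=cv2.imread(f'pics/{n}0.png');x0,y0,x1,y1=box;c=p[y0:y1,x0:x1].astype(int)
    m=((c.min(2)>150)).astype(np.uint8);m=cv2.morphologyEx(m,cv2.MORPH_CLOSE,np.ones((5,5)))
    cs=max(cv2.findContours(m,0,1)[0],key=cv2.contourArea).reshape(-1,2)+[x0,y0]
    w=np.array([ray(n,u,v,.018)[:2] for u,v in cs])
    r=cv2.minAreaRect((w*1e3).astype(np.float32));print(n,r)
E
python3 -m jog '18 -1.6 1.4 0 0 0 60; 18 -1.6 1.4 0 0 0 60; 18 -1.6 1.3 0 0 0 60; 17 -1.6 1.3 0 0 0 60; 0 0 0 0 0 0 60'
```

```text
top ((620.444091796875, 338.54443359375), (36.5833854675293, 74.36550903320312), 13.235215187072754)
scene ((624.3849487304688, 346.79559326171875), (81.46521759033203, 88.40386199951172), 28.40485191345215)
t: 6.4
eef_pos: [0.6197, 0.3303, 0.0389]
tool_rot: [0.7, -0.087, 0.704, 0.085]
contact_force: [-0.4, 0.1, -0.5]
gripper_width: 0.697
```

```bash
python3 - <<'E'
from h import *
plan([((.6198,.3382,.004),.24,4)])
E
python3 -m jog '0 7 1 0 0 0 60; 0 0 0 0 0 0 60'
```

```text
8.7 1.9 0.5 0.01 -0.01 0.01; 8.7 2 0.6 0.01 -0.02 0; 8.8 1.9 0.5 0.01 -0.01 0.01; 8.7 1.9 0.5 0 -0.01 0 | end [0.6198 0.3382 0.004 ] 0.24
t: 6.6
eef_pos: [0.6209, 0.3418, 0.0436]
tool_rot: [0.702, -0.086, 0.701, 0.087]
contact_force: [-0.2, 0.7, -0.5]
gripper_width: 0.701
```

```bash
python3 -m jog '0 0 0 0 0 0 60; 0 0 0 0 0 0 60; 0 0 0 0 0 0 60' ; python3 -m jog '0 0 0 0 0 0 60'
python3 - <<'E'
from h import *
plan([((.6198,.3382,.02),.24,2)])
E
```

```text
t: 6.9
eef_pos: [0.621, 0.3398, 0.0434]
tool_rot: [0.702, -0.086, 0.702, 0.086]
contact_force: [-0.3, 0.1, -0.9]
gripper_width: 0.705
t: 7.0
eef_pos: [0.6208, 0.3397, 0.0431]
tool_rot: [0.702, -0.086, 0.702, 0.086]
contact_force: [-0.3, -0.4, 0.0]
gripper_width: 0.707
11.6 -0.6 -0.7 0.02 0 -0; 11.5 -0.6 -0.7 0.03 0 -0 | end [0.6198 0.3382 0.02  ] 0.24
```

```bash
python3 -m jog '13 -0.5 -0.5 0 0 0 60; 13 -0.5 -0.5 0 0 0 60; 0 0 0 0 0 0 60; 0 0 0 0 0 0 60; 0 0 0 0 0 0 60'; python3 -m jog '6.5 0 0 0 0 0 60; 6.5 0 0 0 0 0 60; 0 0 0 0 0 0 60; 0 0 0 0 0 0 60;0 0 0 0 0 0 60'
python3 - <<'E'
from h import *
plan([((.6198,.3382,.004),.24,1)])
cap('scene','scene3')
s=cv2.imread('pics/scene3.png');cv2.imwrite('pics/scene3c.png',cv2.resize(s[130:280,130:330],None,fx=4,fy=4))
E
```

```text
t: 7.5
eef_pos: [0.6202, 0.3385, 0.0168]
tool_rot: [0.702, -0.086, 0.702, 0.086]
contact_force: [-0.3, 0.2, 0.5]
gripper_width: 0.703
t: 8.0
eef_pos: [0.6201, 0.3385, 0.0039]
tool_rot: [0.702, -0.086, 0.702, 0.086]
contact_force: [-0.3, 0.1, 0.6]
gripper_width: 0.703
-0.1 -0.2 -0.4 0.05 0 -0 | end [0.6198 0.3382 0.004 ] 0.24
```

View pics/scene3c.png

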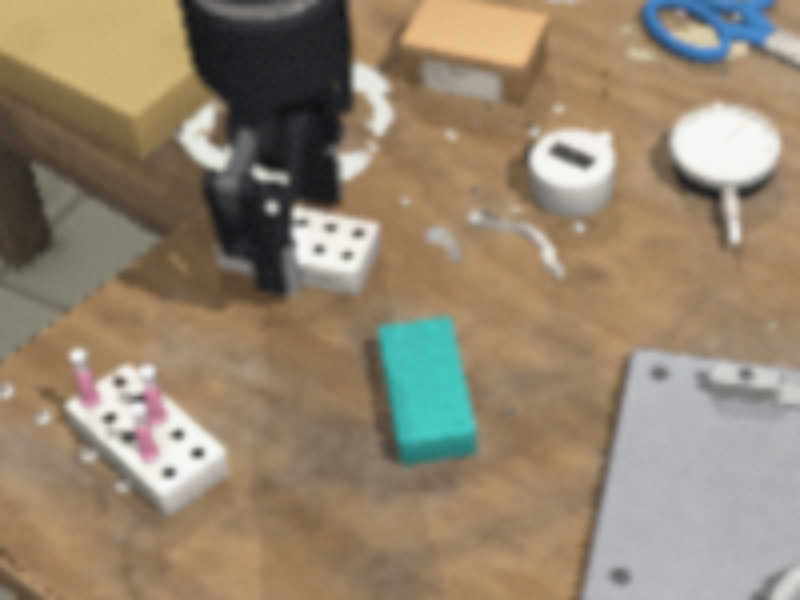

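The near finger stands in front of the block's middle (crop 275,270), with the pads either side of it. Closing now.

```bash
python3 -m jog '0 0 0 0 0 0 25; 0 0 0 0 0 0 25; 0 0 0 0 0 0 25; 0 0 0 0 0 0 25; 0 0 0 0 0 0 25' 50
python3 -m jog '0 0 0 0 0 0 25; -20 0 0 0 0 0 25; -30 0 0 0 0 0 25; -30 0 0 0 0 0 25; 0 0 0 0 0 0 25'
python3 - <<'E'
from h import *
t=hw(.019,0)
P,R=plan([((*t,.075),HY,10)])
print(t)
E
```

```text
t: 8.55
eef_pos: [0.6204, 0.3387, 0.0043]
tool_rot: [0.702, -0.086, 0.702, 0.086]
contact_force: [0.0, 0.2, 3.5]
gripper_width: 0.404
t: 9.05
eef_pos: [0.6224, 0.3396, 0.0879]
tool_rot: [0.704, -0.085, 0.7, 0.087]
contact_force: [0.8, -0.1, -0.5]
gripper_width: 0.407
1.2 -27.8 -6.8 -0.07 0.01 -0; 1.2 -27.8 -7 -0.08 0 -0; 1.2 -27.8 -7.2 -0.07 0.01 -0.01; 1.2 -27.7 -7.4 -0.08 0 0; 1.3 -27.6 -7.7 -0.07 0.01 0; 1.2 -27.5 -7.8 -0.08 0.01 -0; 1.3 -27.5 -8.1 -0.07 0 -0; 1.2 -27.5 -8.3 -0.08 0.01 -0; 1.3 -27.3 -8.5 -0.07 0.01 -0.01; 1.3 -27.3 -8.7 -0.08 0 0 | end [0.6241 0.0531 0.075 ] 0.323
[0.62401746 0.05303084]
```

```bash
python3 -m jog '0 -27.8 -6.8 -0.08 0 0 25; 0 -27.8 -7 -0.08 0 0 25; 0 -27.8 -7.2 -0.08 0 0 25; 0 -27.8 -7.4 -0.08 0 0 25; 0 -27.6 -7.7 -0.08 0 0 25'
python3 -m jog '0 -27.6 -7.8 -0.08 0 0 25; 0 -27.5 -8 -0.08 0 0 25; 0 -27.5 -8.3 -0.08 0 0 25; 0 -27 -8.5 -0.08 0 0 25; 0 -27 -8.7 -0.08 0 0 25'
python3 -m jog '0 0 0 0 0 0 25; 0 0 0 0 0 0 25; 0 0 0 0 0 0 25'
python3 - <<'E'
from h import *
t=hw(.018,0)
P,R=cur();print(R.round(3));plan([((*t,.05),HY,2)])
cap('scene','scene4');cap('top','top4')
s=cv2.imread('pics/scene4.png');cv2.imwrite('pics/scene4c.png',cv2.resize(s[130:310,200:440],None,fx=3.2,fy=3.2))
E
```

```text
t: 9.55
eef_pos: [0.6199, 0.1936, 0.0824]
tool_rot: [0.699, -0.101, 0.701, 0.101]
contact_force: [-0.3, -0.4, -1.1]
gripper_width: 0.406
t: 10.05
eef_pos: [0.6213, 0.0511, 0.0825]
tool_rot: [0.697, -0.116, 0.698, 0.116]
contact_force: [0.8, -0.8, -1.4]
gripper_width: 0.406
t: 10.35
eef_pos: [0.6219, 0.0537, 0.083]
tool_rot: [0.697, -0.116, 0.698, 0.116]
contact_force: [-0.1, -0.8, -1.9]
gripper_width: 0.402
[[-0.001 -0.324  0.946]
 [ 0.001  0.946  0.324]
 [-1.     0.001 -0.001]]
16.5 -0.7 0.4 0.03 -0 -0.01; 16.5 -0.6 0.5 0.04 -0.01 -0 | end [0.6231 0.0527 0.05  ] 0.323
```

View pics/scene4c.png

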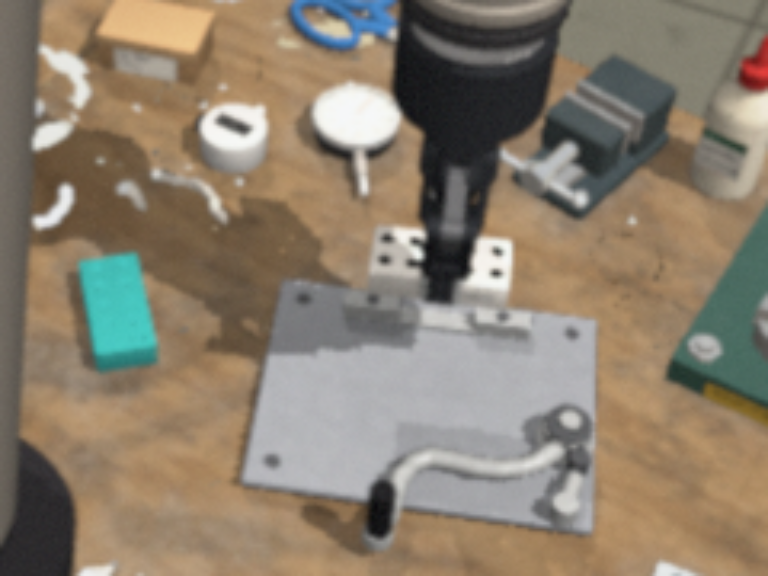

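The block hangs level between the pads over the bed, behind the low part of the edge as seen here (crop 445,315). The arm stays back, with the post at crop (382,495).

```bash
python3 -m jog '18 -0.6 0.2 0 0 0 25; 18 -0.5 0.2 0 0 0 25; 15 0 0 0 0 0 25; 0 0 0 0 0 0 25; 0 0 0 0 0 0 25'
python3 - <<'E'
from h import *
t=hw(.018,0)
plan([((*t,.015),HY,2)])
cap('scene','scene5');cap('top','top5')
s=cv2.imread('pics/scene5.png');cv2.imwrite('pics/scene5c.png',cv2.resize(s[190:300,260:400],None,fx=5.4,fy=5.4,interpolation=2))
s=cv2.imread('pics/top5.png');cv2.imwrite('pics/top5c.png',cv2.resize(s[150:270,250:390],None,fx=4.8,fy=4.8,interpolation=2))
E
```

```text
t: 10.95
eef_pos: [0.6231, 0.0518, 0.0327]
tool_rot: [0.697, -0.116, 0.698, 0.116]
contact_force: [0.2, -0.5, -0.9]
gripper_width: 0.404
8.8 0.4 0.1 0.03 -0 -0; 8.9 0.4 0.2 0.03 -0 -0 | end [0.6231 0.0527 0.015 ] 0.323
```

View pics/scene5c.png

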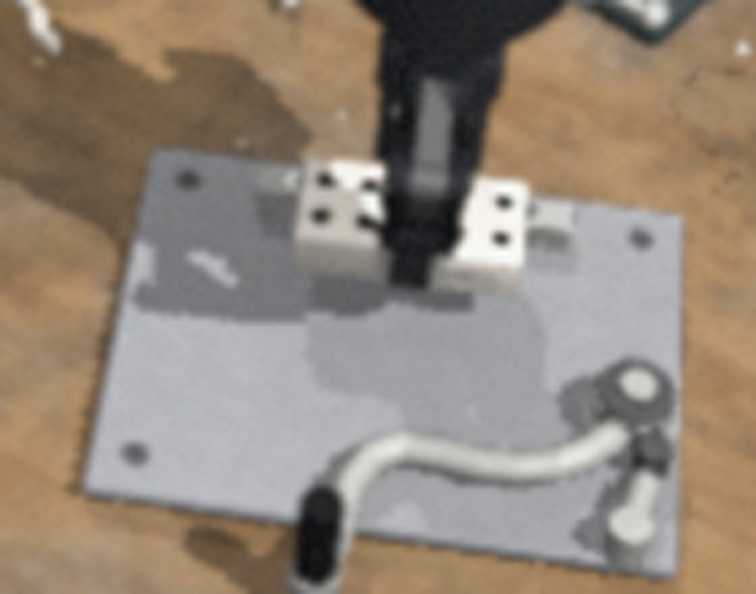

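View pics/top5c.png

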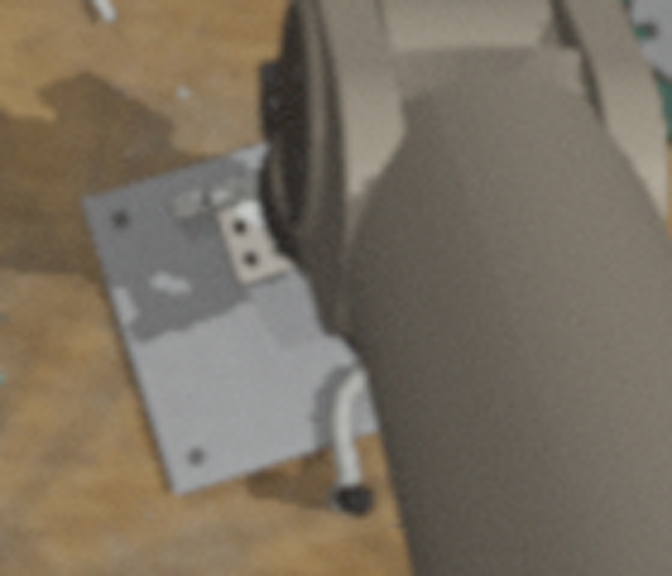

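Run:
```python
from h import *
Hs=np.array([.6045,.0466]);a=.3212;Rt=np.array([[np.cos(a),np.sin(a)],[-np.sin(a),np.cos(a)]])
f=lambda u,v:((u+.5)/5.4+259.5,(v+.5)/5.4+189.5)
for c in[(310,160),(297,243),(522,262),(527,185)]: print((Rt@(ray('scene',*f(*c),.0464)[:2]-Hs)*1e3).round(1))
for c in[(303,273),(515,290)]: print('bot',(Rt@(ray('scene',*f(*c),.0284)[:2]-Hs)*1e3).round(1))
# top-cam same corner
Ht=np.array([.6075,.0473]);a=.3258;Rt=np.array([[np.cos(a),np.sin(a)],[-np.sin(a),np.cos(a)]])
for c in[(215,205),(240,283)]: print('top',(Rt@(ray('top',(c[0]+.5)/4.8+249.5,(c[1]+.5)/4.8+149.5,.0464)[:2]-Ht)*1e3).round(1))
```

```text
[36.7 36.9]
[-0.5 37.1]
[  3.9 -36.8]
[ 37.9 -36.7]
bot [ 1.8 34.2]
bot [  6.5 -36.6]
top [39.1 37.3]
top [ 1.  37.5]
```

Measured in both views, the block is centred at holder x about 19, y about 0. That is some 3 mm short of flush, as intended. Lowering it now.

```bash
python3 -m jog '8 0.4 0 0 0 0 25; 5 0 0 0 0 0 25; 3.5 0 0 0 0 0 25; 0 0 0 0 0 0 25; 0 0 0 0 0 0 25'
python3 -m jog '1 0 0 0 0 0 25; 0 0 0 0 0 0 25; 0 0 0 0 0 0 25'
```

```text
t: 11.55
eef_pos: [0.623, 0.0518, 0.0162]
tool_rot: [0.698, -0.116, 0.698, 0.116]
contact_force: [-0.6, -0.1, -1.5]
gripper_width: 0.409
t: 11.85
eef_pos: [0.6231, 0.0518, 0.0154]
tool_rot: [0.698, -0.116, 0.698, 0.116]
contact_force: [-0.8, 0.0, -0.6]
gripper_width: 0.409
```

```bash
python3 -m jog '1 0 0 0 0 0 25; 0 0 0 0 0 0 25; 0.5 0 0 0 0 0 25; 0 0 0 0 0 0 25'
```

```text
t: 12.25
eef_pos: [0.6231, 0.0519, 0.0142]
tool_rot: [0.698, -0.116, 0.698, 0.116]
contact_force: [-1.9, -0.3, 3.9]
gripper_width: 0.405
```

Bed contact shows up as a force of +3.9 N. Releasing and lifting.

```bash
python3 -m jog '0 0 0 0 0 0 55; 0 0 0 0 0 0 55; 0 0 0 0 0 0 55; 0 0 0 0 0 0 55'; python3 -m jog '-10 0 0 0 0 0 55; -35 0 0 0 0 0 55; -45 0 0 0 0 0 55; -45 0 0 0 0 0 55; 0 0 0 0 0 0 55'
python3 - <<'E'
from h import *
P,R=plan([((*post(.95),.15),.073+.95,7)])
cap('scene','scene6');cap('top','top6')
s=cv2.imread('pics/scene6.png');cv2.imwrite('pics/scene6c.png',cv2.resize(s[190:300,260:400],None,fx=5.4,fy=5.4,interpolation=2))
E
```

```text
t: 12.65
eef_pos: [0.623, 0.0518, 0.0137]
tool_rot: [0.698, -0.116, 0.698, 0.116]
contact_force: [0.7, -0.5, 0.0]
gripper_width: 0.643
t: 13.15
eef_pos: [0.6275, 0.0519, 0.1564]
tool_rot: [0.702, -0.115, 0.693, 0.115]
contact_force: [1.0, -0.6, -0.4]
gripper_width: 0.645
0.7 2.9 -18.9 -0.95 0.02 0.01; 0.7 4.8 -18.6 -0.95 0.01 0.01; 0.7 6.6 -17.9 -0.94 0.02 0; 0.8 8.3 -17.3 -0.95 0.01 0.01; 0.8 10 -16.3 -0.95 0.02 0.01; 0.9 11.6 -15.2 -0.95 0.01 0.01; 0.9 13 -14 -0.95 0.02 0.01 | end [0.4956 0.0286 0.15  ] 1.023
```

View pics/scene6c.png

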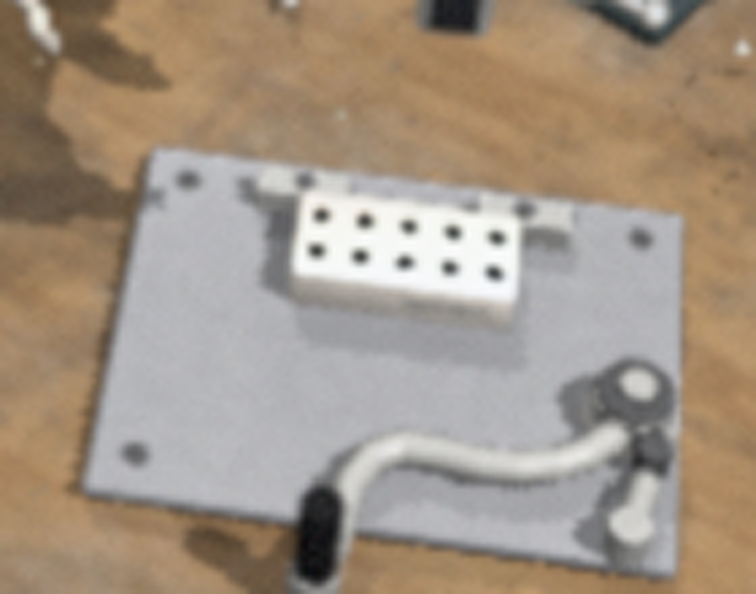

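The block lies flat on the bed, seats up, square to the edge and about midway along it (crop 405,245). The arm is still back, so I'll go to the post.

```bash
python3 -m jog '0 3 -19 -0.95 0 0 50; 0 5 -18.5 -0.95 0 0 50; 0 6.6 -18 -0.95 0 0 50; 0 8 -17 -0.95 0 0 50; 0 10 -16 -0.95 0 0 50'; python3 -m jog '0 11.6 -15 -0.95 0 0 50; 0 13 -14 -0.95 0 0 50; 0 0 0 0 0 0 50; 0 0 0 0 0 0 50; 0 0 0 0 0 0 50'
python3 - <<'E'
from h import *
print(cur()[0]);plan([((*post(.95),.09),.073+.95,2)])
print(ray('scene',(320+.5)/5.4+259.5,(492+.5)/5.4+189.5,.058))
E
```

```text
t: 13.75
eef_pos: [0.5273, 0.0351, 0.1474]
tool_rot: [0.646, -0.285, 0.648, 0.285]
contact_force: [-0.3, -0.1, 1.3]
gripper_width: 0.586
t: 14.25
eef_pos: [0.4924, 0.0291, 0.1485]
tool_rot: [0.617, -0.346, 0.616, 0.346]
contact_force: [0.0, -0.3, 0.3]
gripper_width: 0.587
[0.49244994 0.02910337 0.14854091]
29.3 -1.5 0.6 0 0 0; 29.2 -1.4 0.6 0.01 0 0 | end [0.4956 0.0286 0.09  ] 1.023
[0.49845324 0.03134982 0.058     ]
```

```bash
python3 - <<'E'
from h import *
plan([((.497,.030,.036),.073+.95,4)])
E
python3 -m jog '28 -0.9 0.8 0 0 0 50; 28 -0.9 0.8 0 0 0 50; 28 -0.9 0.8 0 0 0 50; 28 -0.9 0.8 0 0 0 50; 0 0 0 0 0 0 50'
python3 -m jog '0 0 0 0 0 0 50; 0 0 0 0 0 0 50'
```

```text
28.1 -0.9 0.8 0 0 0; 28.2 -0.8 0.8 0 0 0; 28.1 -0.9 0.7 0 0 0; 28.1 -0.8 0.8 0.01 0 0 | end [0.497 0.03  0.036] 1.023
t: 14.75
eef_pos: [0.4947, 0.0297, 0.0337]
tool_rot: [0.614, -0.346, 0.618, 0.347]
contact_force: [-0.2, 0.3, -0.7]
gripper_width: 0.584
t: 14.95
eef_pos: [0.4977, 0.0299, 0.038]
tool_rot: [0.617, -0.347, 0.616, 0.346]
contact_force: [0.1, -0.5, 1.1]
gripper_width: 0.586
```

```bash
python3 -m jog '0 0 0 0 0 0 5; 0 0 0 0 0 0 5; 0 0 0 0 0 0 5; 0 0 0 0 0 0 5; 0 0 0 0 0 0 5' 40
python3 - <<'E'
from h import *
P,R=cur();P=P.copy();o=P[:2]-post(.95);print(o)
for k in range(1,8):
    th=.95-.08*k; P,R=plan([((*(post(th)+o*(1-k/10)),.038),.073+th,1)],P,R)
E
```

```text
t: 15.45
eef_pos: [0.4964, 0.0287, 0.0377]
tool_rot: [0.616, -0.347, 0.617, 0.346]
contact_force: [-2.8, -2.8, 8.0]
gripper_width: 0.141
[7.51162356e-04 8.26116840e-05]
-0.3 -0.4 9.9 0.77 -0.01 0 | end [0.5018 0.0369 0.038 ] 0.943
0 -0.3 10 0.77 0 0 | end [0.508  0.0449 0.038 ] 0.863
0 -0.3 9.9 0.76 0 0 | end [0.5146 0.0522 0.038 ] 0.783
0 -0.4 9.9 0.77 0 0 | end [0.5219 0.0589 0.038 ] 0.703
0 -0.3 10 0.76 0.01 0 | end [0.5297 0.0651 0.038 ] 0.623
0 -0.4 9.9 0.76 -0 0 | end [0.538  0.0706 0.038 ] 0.543
0 -0.4 9.9 0.77 -0 0 | end [0.5467 0.0754 0.038 ] 0.463
```

```bash
python3 -m jog '0 -0.4 10 0.76 0 0 5; 0 -0.4 10 0.76 0 0 5; 0 -0.4 10 0.76 0 0 5; 0 -0.4 10 0.76 0 0 5'
python3 -m jog '0 -0.4 10 0.76 0 0 5; 0 -0.4 10 0.76 0 0 5; 0 -0.4 10 0.76 0 0 5; 0 0 0 0 0 0 5; 0 0 0 0 0 0 5'
```

```text
t: 15.85
eef_pos: [0.5229, 0.0591, 0.0378]
tool_rot: [0.664, -0.244, 0.664, 0.243]
contact_force: [0.4, -3.8, 5.8]
gripper_width: 0.147
t: 16.35
eef_pos: [0.55, 0.0761, 0.0379]
tool_rot: [0.69, -0.164, 0.686, 0.163]
contact_force: [4.2, -2.3, 1.8]
gripper_width: 0.141
```

```bash
python3 -m jog '0 0 0 0 0 0 70; 0 0 0 0 0 0 70; 0 0 0 0 0 0 70; 0 0 0 0 0 0 70; 0 0 0 0 0 0 70'
python3 -m jog '0 0 0 0 0 0 70; 0 0 0 0 0 0 70; 0 0 0 0 0 0 70'
python3 - <<'E'
from h import *
cap('scene','scene7')
s=cv2.imread('pics/scene7.png');cv2.imwrite('pics/scene7c.png',cv2.resize(s[190:300,260:400],None,fx=5.4,fy=5.4,interpolation=2))
E
```

```text
t: 16.85
eef_pos: [0.5463, 0.0767, 0.0365]
tool_rot: [0.687, -0.164, 0.688, 0.164]
contact_force: [-0.1, -0.1, 0.0]
gripper_width: 0.823
t: 17.15
eef_pos: [0.5471, 0.0767, 0.0367]
tool_rot: [0.688, -0.164, 0.688, 0.164]
contact_force: [0.7, -0.0, 0.2]
gripper_width: 0.819
```

View pics/scene7c.png

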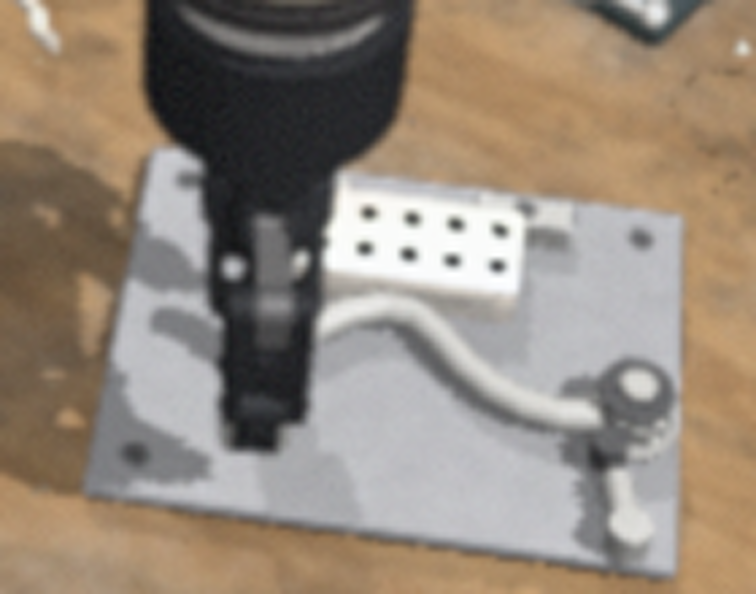

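The arm's nose bears on the middle of the block's near side (crop 390,300), and the tool shows no contact force. I'll lift clear and move aside to check.

```bash
python3 -m jog '-20 0 0 0 0 0 70; -35 0 0 0 0 0 70; -45 0 0 0 0 0 70; -45 0 0 0 0 0 70; 0 0 0 0 0 0 70'
python3 -m jog '0 45 0 0 0 0 70; 0 45 0 0 0 0 70; 0 45 0 0 0 0 70; 0 45 0 0 0 0 70; 0 45 0 0 0 0 70'
python3 -m jog '0 0 0 0 0 0 70; 0 0 0 0 0 0 70'
python3 - <<'E'
from h import *
cap('scene','scene8');cap('top','top8')
s=cv2.imread('pics/scene8.png');cv2.imwrite('pics/scene8c.png',cv2.resize(s[190:300,260:400],None,fx=5.4,fy=5.4,interpolation=2))
s=cv2.imread('pics/top8.png');cv2.imwrite('pics/top8c.png',cv2.resize(s[150:270,250:390],None,fx=4.8,fy=4.8,interpolation=2))
print(proj('top',[*post(.25),.058]),proj('scene',[*post(.25),.058]))
E
```

```text
t: 17.7
eef_pos: [0.5512, 0.0771, 0.1879]
tool_rot: [0.692, -0.164, 0.684, 0.164]
contact_force: [0.6, -0.1, -0.0]
gripper_width: 0.82
t: 18.2
eef_pos: [0.4445, 0.2787, 0.1813]
tool_rot: [0.688, -0.164, 0.688, 0.164]
contact_force: [0.9, 0.5, 0.1]
gripper_width: 0.821
t: 18.4
eef_pos: [0.4449, 0.2783, 0.1812]
tool_rot: [0.687, -0.165, 0.688, 0.165]
contact_force: [0.7, -0.7, -0.2]
gripper_width: 0.818
[300.50716066 223.52478862] [307.58735755 241.84277524]
```

View pics/scene8c.png

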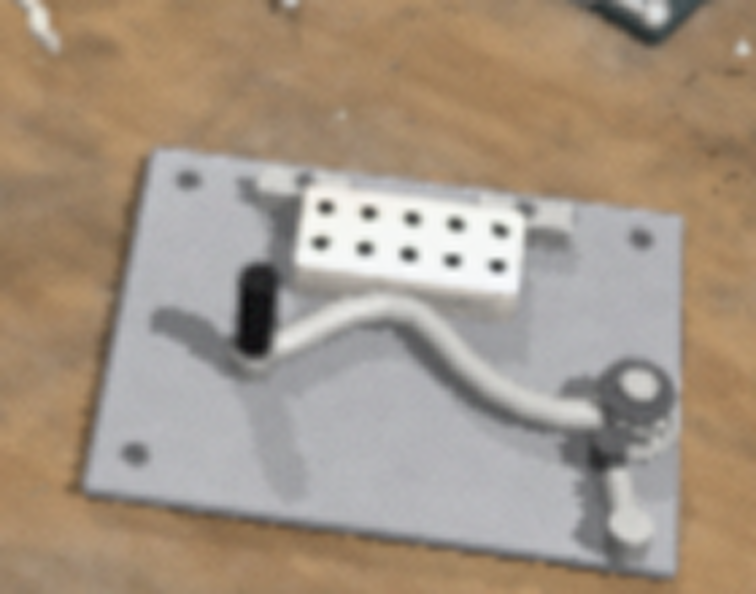

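View pics/top8c.png

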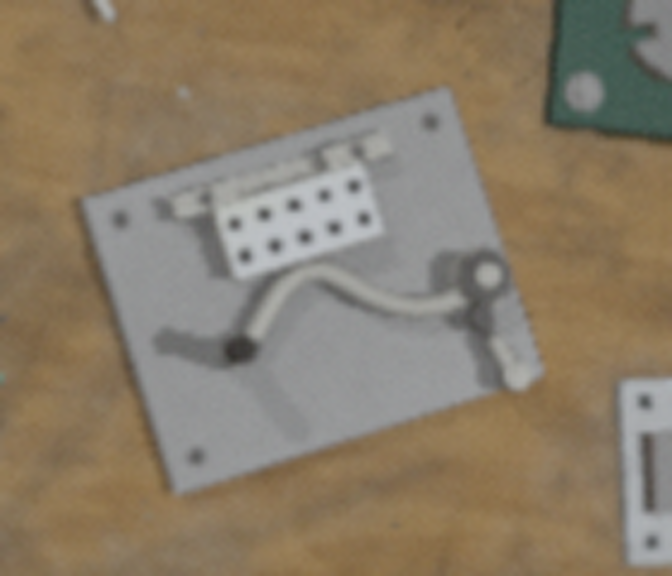

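View pics/scene8.png

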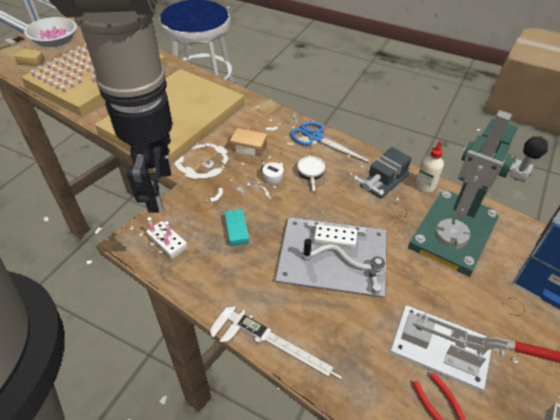

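Run:
```python
from h import *
S=lambda a,b:((a+.5)/5.4+259.5,(b+.5)/5.4+189.5)
T=lambda a,b:((a+.5)/4.8+249.5,(b+.5)/4.8+149.5)
for n,f,H_,a,cs,po in [('scene',S,[.6045,.0466],.3212,[(305,184),(526,208),(520,298-24),(297,265)],(258,273)),('top',T,[.6075,.0473],.3258,[(216,204),(362,163),(383,234),(237,279)],(240,347))]:
    Rt=np.array([[np.cos(a),np.sin(a)],[-np.sin(a),np.cos(a)]])
    L=np.array([Rt@(ray(n,*f(*c),.028)[:2]-H_) for c in cs])*1e3
    p=(Rt@(ray(n,*f(*po),.058)[:2]-H_)-[-.03,-.078]);print(n,L.round(1).tolist(),L.mean(0).round(1),'theta',.25+np.arctan2(-p[0],p[1]))
```

```text
scene [[41.8, 37.9], [43.8, -38.4], [14.1, -37.9], [5.2, 36.6]] [26.2 -0.4] theta 0.2090553112278172
top [[41.0, 34.4], [38.6, -38.5], [3.1, -37.3], [4.0, 36.1]] [21.7 -1.3] theta 0.2292199228363695
```

Run:
```python
from h import *
a=cv2.imread('pics/scene0.png').astype(int);b=cv2.imread('pics/scene8.png').astype(int)
for n,(x0,y0,x1,y1) in dict(pin=(140,214,192,260),cnt=(260,158,288,186),turq=(222,206,252,246)).items():
    print(n,np.abs(a-b)[y0:y1,x0:x1].mean().round(1))
print(bot.hand_in())
```

```text
pin 8.0
cnt 8.0
turq 7.6
the job is handed in; nothing more can be done
None
```

The job is done and handed in at about 18.5 s of the 58 s allowed. I pinched the thumb post and drew the arm back until it stayed at its stop. I then set the empty jig block on the bed about 3 mm short of the edge, swung the arm back over, and let go at about 0.36 so that it sprang onto the block. The gripper then moved clear.

**Last checks**
- **Top view:** the block is centred at holder x = 21.7 mm, where flush is 22, and y = -1.3 mm. It lies seats up, square to the edge and within its length.
- **Arm angle:** it reads about 0.21 (scene view) and 0.23 (top view), against 0.25 expected. I put the difference down to calibration error. A block that was not flush would have made it read higher, not lower.
- **Disagreement:** the scene-view corner picks put the block at x = 26 mm with uneven corners. That is not possible with the edge face at 40 mm, so I took it as a poor picking of blurred corners and trusted the top view.
- **Left alone:** by eye, the block with pins, the counter and the turquoise block are where they started. The picture differences around them were small and about equal (7.6 to 8.0 levels), so I saw no sign that any of them moved.

Contact forces in the readings stayed below about 20 N.

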